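# Latch, tug-test and turn over a board carrier

## Task

The carrier with the populated circuit board is only part of the way into the turnover stand: push it fully home by its handle until the spring latch drops in front of its strike, then, with the frame still level, tug it back by the handle at 10 to 20 N for about half a second to make sure that the latch holds (if it slides out, push it home harder and tug again; never pull the latch with more than 45 N). Only then turn the frame over with the crank, half a turn to its other stop, so that the solder side faces up, and let go. Do not disturb the multimeter, the solder reel or the flux tin.

Things in the scene. Friction and masses are not known exactly. Their poses are not given: they have to be found in the camera images.
- stand: turnover stand, fixed to the bench: a grey base plate 170 x 228 mm with two aluminium uprights, at y +-104 mm, 154 mm high, that carry a turning cradle. Origin: centre of the underside, on the bench; its x points away from its open front (the carrier goes in along +x), y to its left (the side of the crank), z up
- cradle_axis (a point): centre of the turning cradle (an aluminium U of two rails 150 mm long and a rear cross bar, 144 mm wide over all), on its turning axis, 135 mm above the bench. Its frame turns with the cradle; at joint value 0 it has the axes of the stand; the turning axis is its y
- cradle (a joint): turn of the cradle in rad: 0 = level, components up (start), to 3.14 = upside down; solid stops at both ends. As it grows, the carrier's handle end goes down and round underneath while the crank, which at 0 points to the stand's +x, goes up and over the top to the front. A drag clamp (0.5 N m) holds it wherever it is left
- crank_grip_mid (a point): middle of the crank's black revolving grip: a round bar 17 mm thick, 50 mm long, parallel to the turning axis; 60 mm from the axis and 154 mm to the stand's left of its centre. The crank arm is 32 mm to the right of this point
- carrier: loose board carrier, 0.25 to 0.5 kg: dark plate frame 130 (x) x 128 (y) x 6 mm with a green circuit board, components to 21 mm above, a bow handle in front (-x). Origin: centre of the plate. Slides along x in the cradle's rails, 1 to 2 mm of play across. Home: origin 0 (at the rear stop) to 4 mm (drawn back against the latch) in front of cradle_axis; starts 30 to 45 mm in front
- handle (a point): middle of the bar of the carrier's bow handle: a round bar 12 mm thick along y, straight for 64 mm, 105 mm in front of (-x) the carrier's origin, at the height of the turning axis; 34 mm free between bar and carrier, open above
- latch_lift (a joint): spring latch over the right-hand rail, a steel arm with a red thumb pad at its front end: lift of its nose in rad, 0 = down. The carrier's strike meets the nose's ramp about 26 mm before home and lifts the nose (up to about 0.2 rad, against some 8 to 14 N of push at the handle); the nose drops back to 0 when the carrier is within 3 mm of home, and then blocks the strike from coming back
- latch: the spring latch: a 12 mm wide steel arm, 47 mm long from its pivot back to the nose, which hangs 14 mm below the pivot's height. Origin on the pivot, 60 mm in front of (-x), 45 mm to the right (-y) and 20 mm above cradle_axis in the cradle's frame; the red thumb pad (pressing it would lift the nose) lies in front of the pivot
- multimeter: yellow multimeter 128 x 68 x 39 mm, bystander; origin: centre of the underside
- solder_reel: reel of solder, 54 mm across, 40 mm high, bystander; origin on its underside
- flux_tin: round yellow tin, 60 mm across, 19 mm high, bystander; origin: centre of the underside
- strike (a point): steel strike on the carrier's right-hand side bar, a block 8 (x) x 12 (y) x 10 mm standing on the plate; this point is the middle of the top edge of its front face

How it is judged (in metres and radians):
On the way, in this order (a step that is already met when the one before it is completed fails the run):
1. the carrier is home and the latch has dropped in front of the strike (x of carrier in the frame of cradle_axis above -0.005 m and value of joint latch_lift below 0.06 rad and value of joint cradle below 0.25 rad), for 0.15 s.
2. the carrier is tugged back against the latch with more than 5 N, and the latch holds it, the frame still level (contact force between latch and carrier above 5 N and x of carrier in the frame of cradle_axis above -0.006 m and value of joint latch_lift below 0.06 rad and value of joint cradle below 0.25 rad), for 0.2 s.
3. the frame is turned over with the carrier latched in it (value of joint cradle above 3 rad and x of carrier in the frame of cradle_axis above -0.006 m), for 0.2 s.
At the end, for the whole second after the job is handed in: the cradle stands within 0.12 rad of its far stop (upside down), the carrier is still within 6 mm of home with the latch down (below 0.06 rad), and everything is at rest (value of joint cradle above 3.02 rad and value of joint latch_lift below 0.06 rad and x of carrier in the frame of cradle_axis above -0.006 m and linear speed of carrier below 0.02 m/s); the robot touches nothing.
It fails at once if the frame is turned (more than 0.5 rad) while the carrier is not latched (value of joint cradle above 0.5 rad and (x of carrier in the frame of cradle_axis below -0.008 m or value of joint latch_lift above 0.12 rad)).
It fails at once if the latch is pulled with more than 45 N (contact force between latch and carrier above 45 N).
It fails at once if the multimeter, the solder reel or the flux tin is moved more than 20 mm (distance of any of multimeter, solder_reel, flux_tin from where it was at the start of the episode above 0.02 m).
It also fails if it takes over 58 s, if anything falls off the work surface, if the arm or the gripper's body presses on something with over 40 N, if the wrist force passes 120 N, or if a joint passes its speed limit or range.

## Robot

A 6-joint arm with a two-finger parallel gripper is mounted at the origin on the work surface; the furniture and walls round the work are solid. World frame = base frame: x ahead of the robot, y to its left, z up, the work surface at z = 0. Lengths are in mm, angles in rad, forces in N, time in s.
With the tool pointing down it reaches from about 325 to 900 mm from the base axis. Payload 6.1 kg.
Tool frame: the origin (TCP) lies midway between the tips of the shut fingers; the grasp point (between the pads) lies 19 mm behind it (grasp_offset is the distance from the TCP to the grasp point, in mm); z points along the fingers, y is the line along which they close (so a half turn about z gives the same grasp; the last joint's range is limited). The gripper opens to 85 mm and grips with 20 to 120 N. Pads are 22 mm wide; open, the fingers measure 114 mm over their backs; the gripper's body (76 mm by 85 mm) begins 54 mm behind the grasp point. The pads swing forward as they close: fully open they stand 13 mm farther back than shut.
Start: joints at [-1.304, 0.22, 1.526, -0, 1.395, -0.126], TCP at [239.228, -577.396, 231.3] pointing down, gripper open.
Joint ranges: [-2.98, 2.98], [-0.91, 2.08], [0.09, 2.57], [-1.24, 4.39], [0.2, 2.65], [-2.68, 2.68]. Speed limits (rad/s): [2.57, 2.57, 3.01, 3.14, 3.14, 3.14].

## Interface

Orientations are given as a unit quaternion [x, y, z, w].
In Python, from rig import reach, line_to, goto_joints, command_gripper, hold, solve_ik, camera, IKError, close_job, get_time, get_joints, get_dq, get_joint_torque, get_position, get_tcp_rot, get_contact_force, get_torque, get_width, get_finger_force, grasp_offset gives the robot as it stands. The module is installed in compiled form; this text tells all that it offers. Calls block until the motion is done:
- reach(position, orientation): joint-space move of the TCP to a pose.
- line_to(position, v=150, frame=None): straight line of the TCP; frame=None keeps the orientation; v is the mean speed in mm/s.
- goto_joints(angles): joint-space move.
- command_gripper(opening, newtons=None): finger opening in mm; newtons is the grip in N (None keeps the last); returns when the fingers have stopped.
- hold(seconds).
- solve_ik(position, orientation): joint angles nearest the present ones, or None.
- camera(name): name is "scene" or "side" or "wrist"; returns a dict with "pixels" (384x512x3 uint8, red, green, blue), "depth" (384x512 float32, mm along the optical axis (not along the pixel's ray), 0 where there is no reading), "intrinsics" (3x3 intrinsics, pixels), "world_from_camera" (4x4, takes a point from camera to world coordinates). Camera axes: x right, y down, z forward; pixel columns grow to the right and rows downward; lengths in mm; the calibration is good to about 2 mm. A picture is of the moment at which its call begins.
A pose or a line that the arm cannot do raises IKError and nothing moves.
- close_job(): hands the job in; it is judged then, once.
Readings, each from a call of its own:
- get_time(): time.
- get_joints(): joint angles.
- get_dq(): joint speeds.
- get_joint_torque(): joint torques, N m.
- get_position(): TCP position.
- get_tcp_rot(): TCP orientation.
- get_contact_force(): force on the tool from outside, world axes, zero at the start.
- get_torque(): the same for the moment, N m.
- get_width(): finger opening in mm.
- get_finger_force(): force on a finger pad.
Only numpy, scipy, OpenCV 4.12 (cv2) and the standard library are available. Lean on these libraries where they do the work, as an engineer would, in place of code of your own. Each camera call takes 0.05 s, during which the arm holds its last target. There are 200 camera calls.

## Working session

There is one attempt and no reset: what is moved stays moved. The work goes in short steps, each a Python script; the robot and the scene stay as the last script left them, time stands still between calls to the robot, and variables do not carry over. Pictures are saved under pics/ and viewed, at most 10 in all, crops included, and the job is handed in when it is done.

```bash
mkdir -p pics
python3 - <<'E'
from rig import *
import cv2,numpy as np
for n in("scene","side"):
    c=camera(n); np.savez(f"pics/{n}0.npz",**c); cv2.imwrite(f"pics/{n}0.png",c["pixels"][:,:,::-1])
    print(n,np.round(c["world_from_camera"],3).tolist(),c["intrinsics"].tolist())
print(get_time(),grasp_offset, get_tcp_rot())
E
```

```text
scene [[-0.601, -0.386, 0.7, -122.481], [-0.799, 0.275, -0.534, 550.418], [0.013, -0.88, -0.474, 586.65], [0.0, 0.0, 0.0, 1.0]] [[368.0667084400419, 0.0, 246.98503749237213], [0.0, 368.0667084400419, 187.1094097778786], [0.0, 0.0, 1.0]]
side [[0.94, -0.223, 0.258, 315.577], [-0.341, -0.594, 0.729, -648.021], [-0.01, -0.773, -0.634, 731.261], [0.0, 0.0, 0.0, 1.0]] [[376.51153189458716, 0.0, 255.84250002105705], [0.0, 376.51153189458716, 192.37307398287163], [0.0, 0.0, 1.0]]
0.1 18.700000000000003 [ 9.80774611e-01  1.95141964e-01 -6.25753086e-05 -8.78559185e-04]
```

View pics/scene0.png

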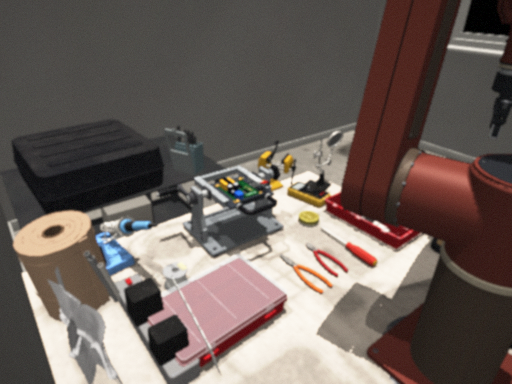

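View pics/side0.png

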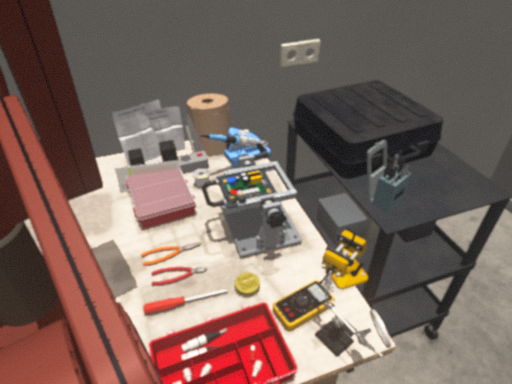

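The stand sits near (235,225) in scene and (255,205) in side, with its handle towards the robot. I'll enlarge it and build a top-down map.

```bash
cat > h.py <<'E'
import numpy as np,cv2
def cloud(c):
    v,u=np.mgrid[:384,:512]; d=c["depth"]; K=c["intrinsics"]
    P=np.stack([(u-K[0,2])/K[0,0]*d,(v-K[1,2])/K[1,1]*d,d],-1)
    T=c["world_from_camera"]; return P@T[:3,:3].T+T[:3,3]
E
python3 - <<'E'
from h import *
o=[]
for n,(u,v) in(("side",(235,210)),("scene",(235,210))):
    c=np.load(f"pics/{n}0.npz"); P=cloud(c)
    print(n,[ (p,np.round(P[p[1],p[0]]).tolist()) for p in ([(255,185),(270,240),(247,283),(300,300)] if n=="side" else [(235,230),(235,185),(308,217)])])
    a=c["pixels"][v-56:v+56,u-75:u+75,::-1]
    o.append(cv2.resize(a,(600,448),interpolation=cv2.INTER_CUBIC))
cv2.imwrite("pics/a.png",o[0]);cv2.imwrite("pics/b.png",o[1])
E
```

```text
side [((255, 185), [564.0, 60.0, 140.0]), ((270, 240), [566.0, -43.0, 40.0]), ((247, 283), [474.0, -132.0, 19.0]), ((300, 300), [561.0, -229.0, 39.0])]
scene [((235, 230), [544.0, 80.0, 17.0]), ((235, 185), [541.0, 82.0, 155.0]), ((308, 217), [471.0, -121.0, 20.0])]
```

View pics/a.png

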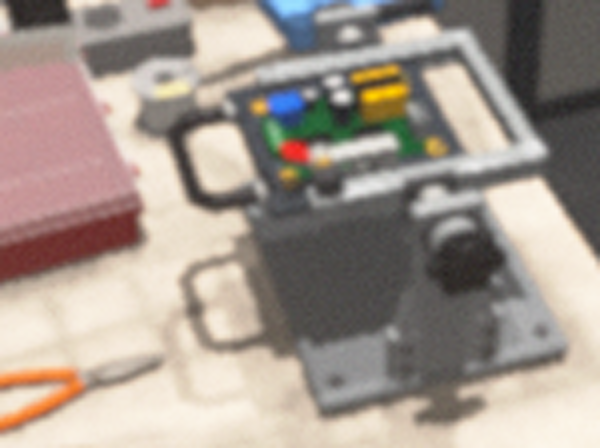

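View pics/b.png

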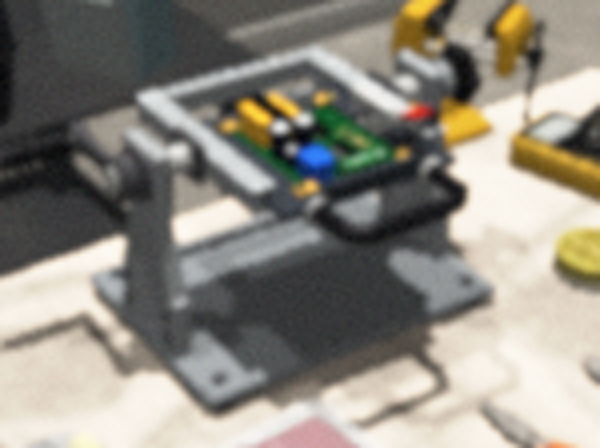

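Run:
```python
from h import *
im=np.zeros((360,400,3),np.uint8); hs=[]
for n in("side","scene"):
    c=np.load(f"pics/{n}0.npz"); P=cloud(c).reshape(-1,3); col=c["pixels"].reshape(-1,3)[:,::-1]
    m=(P[:,0]>380)&(P[:,0]<720)&(P[:,1]>-90)&(P[:,1]<230)&(P[:,2]>-20)&(P[:,2]<200)
    P=P[m];col=col[m]
    h,e=np.histogram(P[:,2],bins=np.arange(-10,190,5)); print(n,list(zip(e[:-1].astype(int),h)))
    # rect fits
    for lo,hi,name in((4,20,"base"),):
        k=(P[:,2]>lo)&(P[:,2]<hi); Q=P[k]
        g=np.zeros((340,340),np.uint8); g[(Q[:,0]-380).astype(int),(Q[:,1]+90).astype(int)]=255
        g=cv2.morphologyEx(g,cv2.MORPH_CLOSE,np.ones((7,7)));g=cv2.morphologyEx(g,cv2.MORPH_OPEN,np.ones((7,7)))
        cn=max(cv2.findContours(g,0,2)[0],key=cv2.contourArea); r=cv2.minAreaRect(cn); print(name,r[0][1]+380,r[0][0]-90,r[1],r[2])
    k=P[:,2]>122
    x0=0 if n=="side" else 400
    I=np.zeros((340,400,3),np.uint8)
    for p,cc in zip(P[k],col[k]): cv2.circle(I,(int(310-(p[1]+90))+30,int(340-(p[0]-380))),1,cc.tolist(),-1)
    hs.append(I); np.save(f"pics/{n}P.npy",np.c_[P,col])
cv2.imwrite("pics/c.png",np.hstack(hs))
```

```text
side [(np.int64(-10), np.int64(0)), (np.int64(-5), np.int64(1396)), (np.int64(0), np.int64(3867)), (np.int64(5), np.int64(105)), (np.int64(10), np.int64(288)), (np.int64(15), np.int64(1574)), (np.int64(20), np.int64(72)), (np.int64(25), np.int64(50)), (np.int64(30), np.int64(55)), (np.int64(35), np.int64(66)), (np.int64(40), np.int64(60)), (np.int64(45), np.int64(69)), (np.int64(50), np.int64(215)), (np.int64(55), np.int64(114)), (np.int64(60), np.int64(41)), (np.int64(65), np.int64(37)), (np.int64(70), np.int64(33)), (np.int64(75), np.int64(38)), (np.int64(80), np.int64(19)), (np.int64(85), np.int64(16)), (np.int64(90), np.int64(13)), (np.int64(95), np.int64(11)), (np.int64(100), np.int64(7)), (np.int64(105), np.int64(8)), (np.int64(110), np.int64(4)), (np.int64(115), np.int64(16)), (np.int64(120), np.int64(13)), (np.int64(125), np.int64(101)), (np.int64(130), np.int64(253)), (np.int64(135), np.int64(1029)), (np.int64(140), np.int64(855)), (np.int64(145), np.int64(585)), (np.int64(150), np.int64(333)), (np.int64(155), np.int64(230)), (np.int64(160), np.int64(59)), (np.int64(165), np
[... 803 characters left out ...]
int64(22)), (np.int64(90), np.int64(22)), (np.int64(95), np.int64(21)), (np.int64(100), np.int64(15)), (np.int64(105), np.int64(19)), (np.int64(110), np.int64(17)), (np.int64(115), np.int64(18)), (np.int64(120), np.int64(27)), (np.int64(125), np.int64(81)), (np.int64(130), np.int64(275)), (np.int64(135), np.int64(929)), (np.int64(140), np.int64(726)), (np.int64(145), np.int64(552)), (np.int64(150), np.int64(249)), (np.int64(155), np.int64(169)), (np.int64(160), np.int64(47)), (np.int64(165), np.int64(15)), (np.int64(170), np.int64(2)), (np.int64(175), np.int64(0)), (np.int64(180), np.int64(0))]
base 570.6046447753906 70.61581420898438 (225.739501953125, 165.98727416992188) 2.2906100749969482
```

View pics/c.png

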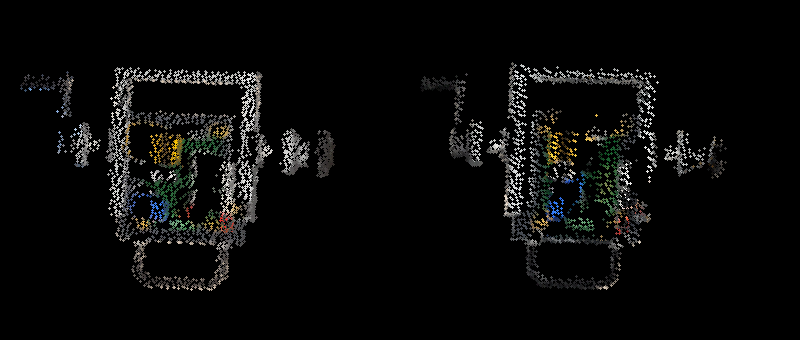

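The top-down map shows the U-cradle, the handle in front (row ~285), the crank arm at +y pointing away with its grip (row ~82), and the yaw at about -2.3°. Next, the fine fit in the stand frame.

Run:
```python
from h import *
from scipy.spatial.transform import Rotation as R
th=np.radians(-2.29); c0=np.array([571,70.8])
A=np.array([[np.cos(th),np.sin(th)],[-np.sin(th),np.cos(th)]])
pc=lambda a:np.round(np.percentile(a,[2,10,50,90,98]),1).tolist() if len(a) else None
for n in("side","scene"):
    D=np.load(f"pics/{n}P.npy"); q=(D[:,:2]-c0)@A.T; x,y=q.T; z=D[:,2]; V=D[:,3:].max(1)
    S=lambda m,nm:print(n,nm,m.sum(),"x",pc(x[m]),"y",pc(y[m]),"z",pc(z[m]))
    b=(z>13)&(z<20); S(b&(abs(x)<100)&(abs(y)<125),"base")
    S((z>125)&(y>132)&(x>45)&(x<75),"grip")
    S((z>115)&(y>95)&(y<130)&(x>15)&(x<75),"arm")
    S((z>120)&(abs(y)<30)&(x<-125),"handle bar")
    for s in(-1,1):
        for xx in (0,60): S((z>133)&(y*s>55)&(y*s<80)&(x>xx-15)&(x<xx+15)&(V>110),f"rail{s}@{xx}")
        S((z>133)&(y*s>15)&(y*s<55)&(x>55)&(x<95),f"rear{s}")
    S((abs(y)>98)&(abs(y)<111)&(z>145)&(abs(x)<30)&(y>0),"upR left")
    S((abs(y)>98)&(abs(y)<111)&(z>145)&(abs(x)<30)&(y<0),"upR right")
    r=(D[:,3+2]>120)&(D[:,3+1]<80)&(z>125); S(r&(abs(y)<90),"red")
```

```text
side base 1769 x [-81.9, -75.2, -35.7, 70.2, 82.6] y [-117.7, -112.3, -40.5, 33.3, 58.6] z [13.7, 14.9, 16.7, 18.6, 19.4]
side grip 36 x [53.2, 53.9, 58.0, 65.3, 67.4] y [133.2, 134.8, 146.8, 157.7, 161.1] z [134.7, 137.1, 142.7, 145.0, 145.9]
side arm 105 x [16.2, 20.6, 48.7, 64.5, 68.6] y [95.7, 98.6, 113.7, 119.7, 128.1] z [129.4, 130.9, 141.1, 147.4, 154.7]
side handle bar 78 x [-139.5, -138.7, -134.4, -129.3, -126.6] y [-29.1, -25.5, -0.4, 25.3, 29.2] z [135.6, 137.0, 139.2, 141.3, 142.2]
side rail-1@0 44 x [-14.1, -13.0, -1.4, 12.0, 14.0] y [-79.6, -78.9, -67.2, -61.2, -59.0] z [142.7, 143.2, 145.0, 150.9, 152.7]
side rail-1@60 67 x [46.3, 48.8, 59.9, 72.0, 74.0] y [-78.1, -76.8, -69.8, -61.1, -57.7] z [140.0, 142.1, 144.4, 146.1, 146.8]
side rear-1 67 x [66.6, 67.2, 69.8, 76.7, 78.1] y [-53.8, -49.6, -33.5, -17.2, -15.5] z [133.6, 136.1, 143.7, 145.5, 146.2]
side rail1@0 48 x [-13.1, -11.2, -1.6, 10.2, 13.2] y [55.2, 57.1, 64.1, 69.6, 71.2] z [135.7, 143.4, 145.0, 149.9, 151.9]
side rail1@60 29 x [46.8, 48.6, 60.6, 72.2, 74.2] y [55.0, 56.2, 60.7, 65.8, 69.0] z [142.8, 143.7, 
[... 1456 characters left out ...]
] y [56.6, 58.0, 67.1, 78.1, 79.3] z [139.7, 144.0, 145.6, 150.3, 151.6]
scene rail1@60 37 x [47.4, 50.7, 62.3, 71.8, 74.4] y [56.4, 57.6, 64.9, 71.0, 71.7] z [137.7, 144.1, 145.3, 146.1, 147.2]
scene rear1 73 x [66.1, 67.2, 69.7, 75.9, 78.6] y [16.9, 19.7, 33.5, 47.8, 52.0] z [133.8, 135.5, 142.3, 145.7, 146.5]
scene upR left 66 x [-19.6, -18.8, -6.2, 18.3, 21.7] y [98.5, 99.7, 105.2, 109.1, 110.7] z [146.6, 148.7, 154.3, 155.5, 156.7]
scene upR right 65 x [-20.3, -18.1, -1.0, 16.4, 20.9] y [-110.5, -107.5, -101.6, -99.1, -98.5] z [145.7, 146.7, 153.2, 156.1, 156.9]
scene red 13 x [-82.8, -82.4, -76.5, -65.8, -61.5] y [-64.0, -61.4, -44.9, -40.6, -40.0] z [160.9, 162.3, 167.2, 169.9, 171.0]
```

```bash
cat >> h.py <<'E'
from rig import *
from scipy.spatial.transform import Rotation as R
TH=np.radians(-2.29); C0=np.array([571,70.8,0])
RZ=R.from_euler("z",TH)
def W(x,y,z): return C0+RZ.apply([x,y,z])       # stand -> world
def Sf(v): return RZ.inv().apply(v)             # world vector -> stand axes
def Q(s): return (RZ*R.from_matrix(np.array([[0,s,0],[s,0,0],[0,0,-1.]]))).as_quat()  # tool down, closing along stand x
E
python3 - <<'E'
from h import *
for n in("side","scene"):
    P=cloud(np.load(f"pics/{n}0.npz")); 
    for nm,(a,b,c,d) in {"crank side":(420,700,190,300),"front":(360,440,-40,190),"path":(280,560,-420,-60)}.items():
        m=(P[...,0]>a)&(P[...,0]<b)&(P[...,1]>c)&(P[...,1]<d)&(P[...,2]<400)&(P[...,2]>60)
        q=P[m]; print(n,nm,len(q), np.round(np.percentile(q,[1,50,99],axis=0)).tolist() if len(q) else "")
np.set_printoptions(precision=2,suppress=True)
for s in(1,-1):
    for p in((-134,0,250),(-134,0,116),(-60,156,116),(60,156,116),(0,156,176)):
        print(s,p,solve_ik(W(*p),Q(s)))
E
```

```text
side crank side 64 [[567.0, 190.0, 134.0], [634.0, 214.0, 143.0], [645.0, 241.0, 150.0]]
side front 82 [[431.0, 30.0, 133.0], [435.0, 62.0, 139.0], [440.0, 106.0, 142.0]]
side path 90 [[543.0, -83.0, 120.0], [553.0, -77.0, 142.0], [560.0, -68.0, 158.0]]
scene crank side 270 [[564.0, 190.0, 125.0], [632.0, 200.0, 140.0], [643.0, 249.0, 150.0]]
scene front 135 [[431.0, 37.0, 131.0], [435.0, 76.0, 139.0], [440.0, 112.0, 142.0]]
scene path 63 [[543.0, -74.0, 118.0], [554.0, -64.0, 140.0], [559.0, -60.0, 158.0]]
1 (-134, 0, 250) [-0.01 -0.24  1.95 -0.    1.43  0.03]
1 (-134, 0, 116) [-0.01 -0.1   2.09 -0.    1.15  0.03]
1 (-60, 156, 116) [ 0.28  0.19  1.79 -0.    1.16  0.32]
1 (60, 156, 116) [ 0.22  0.43  1.48 -0.    1.23  0.26]
1 (0, 156, 176) [ 0.25  0.25  1.6  -0.    1.29  0.29]
-1 (-134, 0, 250) None
-1 (-134, 0, 116) None
-1 (-60, 156, 116) None
-1 (60, 156, 116) None
-1 (0, 156, 176) None
```

Run:
```python
from h import *
np.set_printoptions(precision=2,suppress=True)
line_to(get_position()+[0,0,60],v=250)
reach(W(-134,0,250),Q(1)); command_gripper(30,40)
print("F0",Sf(get_contact_force()))
line_to(W(-134,0,160),v=150); c=camera("wrist"); cv2.imwrite("pics/w.png",c["pixels"][:,:,::-1])
line_to(W(-134,0,117),v=60); print(get_position()-W(-134,0,117),Sf(get_contact_force()))
command_gripper(8,40); hold(.2)
print(get_width(),get_finger_force(),Sf(get_contact_force()),get_time())
```

```text
F0 [0.14 0.03 0.65]
[ 0.23 -0.    0.2 ] [-0.15  0.1   0.23]
10.373361458964864 39.01200771331787 [ 1.45 -0.07  1.52] 5.6583
```

View pics/w.png

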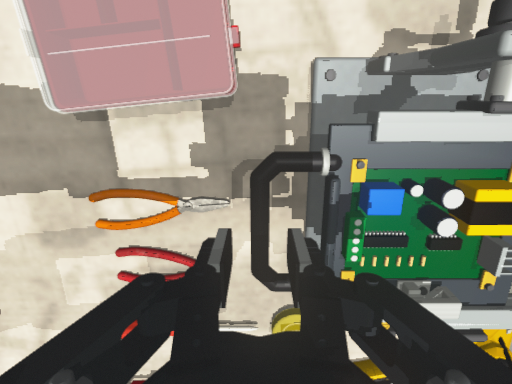

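The handle bar (column ~262) lay between the fingers, clear of the board, and is now gripped. Pushing with force monitoring.

Run:
```python
from h import *
np.set_printoptions(precision=1,suppress=True)
p0=get_position(); ex=RZ.apply([1,0,0])
d=0;st=2.0
while d<42:
    d+=st; line_to(p0+ex*d,v=25)
    F=Sf(get_contact_force()); print(round(d,1),F,end=";")
    if d>=24: st=.7
    if abs(F[0])>32 or abs(F[1])>25 or abs(F[2])>25: break
hold(.2); print(Sf(get_contact_force()),Sf(get_position()-C0),get_time(),get_width())
c=camera("side"); cv2.imwrite("pics/s1.png",cv2.resize(c["pixels"][154:266,160:310,::-1],(600,448),interpolation=cv2.INTER_CUBIC))
```

```text
2.0 [-1.9  0.4  2.3];4.0 [-1.7  0.5  1.5];6.0 [-1.4 -0.8  1.8];8.0 [-4.2 -0.1  2.2];10.0 [-5.3 -0.1  3.3];12.0 [-4.8  1.2  3.3];14.0 [-4.9  0.6  4.2];16.0 [-5.2  0.2  3.3];18.0 [-5.1 -1.   3.9];20.0 [-4.4 -0.6  4.6];22.0 [-4.2 -0.1  3.1];24.0 [-5.2 -0.7  4.1];24.7 [-4.5  0.4  4.4];25.4 [-5.3  0.1  5. ];26.1 [-4.7  0.4  4.8];26.8 [-5.3 -0.4  5. ];27.5 [-5.1  0.4  4.5];28.2 [-4.8  1.2  4.7];28.9 [-5.2  0.4  4.1];29.6 [-2.5  0.4  3.1];30.3 [-1.4 -0.1  2.4];31.0 [-3.1 -0.4  3.5];31.7 [-5.2 -0.4  5.1];32.4 [-7.9 -0.3  6. ];33.1 [-9.9 -0.4  6.1];33.8 [-11.4  -1.4   6. ];34.5 [-13.    0.2   6.8];35.2 [-15.2  -1.5   7. ];35.9 [-16.   -1.2   7.9];36.6 [-19.1  -2.3   6.9];37.3 [-20.1  -0.9   7.4];38.0 [-21.5  -0.5   7. ];38.7 [-23.2  -2.1   7.1];39.4 [-22.8  -2.3   6. ];40.1 [-25.7  -2.3   6.1];40.8 [-27.1  -1.    6.1];41.5 [-29.2  -1.8   5.9];42.2 [-30.   -1.5   5.5];[-30.3  -2.    6.7] [-102.2   -0.1  112.2] 15.3583 10.738655909570603
```

View pics/s1.png

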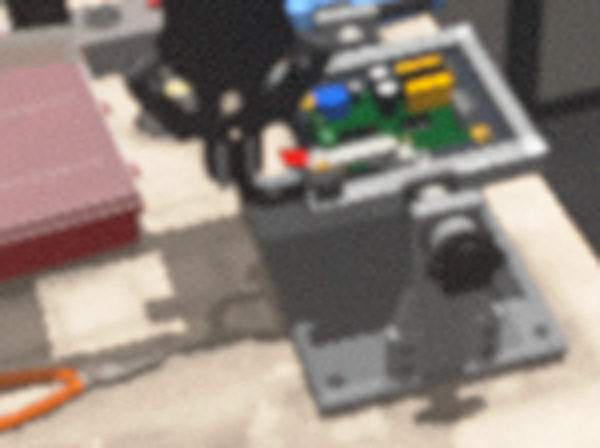

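The latch dropped (force drop at d≈29.6) and the carrier is at the rear stop; the picture shows it home and level. Now the tug.

Run:
```python
from h import *
np.set_printoptions(precision=1,suppress=True)
ex=RZ.apply([1,0,0]); b=W(-134,0,117); d=40.
ok=False
while d>12:
    d-=(2 if d>32 else .8); line_to(b+ex*d,v=25)
    F=Sf(get_contact_force()); x=Sf(get_position()-C0); print(round(d,1),F,round(x[0],1),end=";")
    if F[0]>14: ok=True;break
    if x[0]<-112: break
if ok:
    for i in range(7): hold(.1); print(Sf(get_contact_force())[0],Sf(get_position()-C0))
    line_to(b+ex*27,v=25)
print(ok,Sf(get_contact_force()),Sf(get_position()-C0),get_time(),get_width())
```

```text
38.0 [-16.   -1.7  -0.7] -102.2;36.0 [-11.7  -1.4  -1.3] -102.2;34.0 [-5.6 -0.9 -2.9] -102.3;32.0 [-2.3 -0.3 -3.9] -102.4;31.2 [ 0.5 -0.6 -5.5] -102.5;30.4 [ 2.6 -0.7 -4. ] -102.8;29.6 [ 0.5 -0.3 -1.9] -104.4;28.8 [ 0.   1.  -1.4] -105.4;28.0 [ 1.4  0.2 -0.7] -106.0;27.2 [ 4.5 -0.5 -3.2] -106.1;26.4 [ 7.3 -1.6 -4.8] -106.2;25.6 [10.4 -1.3 -4.8] -106.3;24.8 [10.7 -1.9 -4.9] -106.3;24.0 [12.6 -2.5 -5.1] -106.4;23.2 [15.2 -2.7 -5.2] -106.5;15.525692332442823 [-106.5   -0.6  118.8]
14.615375720271038 [-106.5   -0.6  118.8]
14.17642542609029 [-106.5   -0.6  118.8]
15.30679524209054 [-106.5   -0.6  118.8]
14.728749110374668 [-106.5   -0.6  118.8]
14.958404371715202 [-106.5   -0.6  118.8]
15.148035726949415 [-106.5   -0.6  118.8]
True [ 6.3 -1.6 -1.7] [-106.2   -0.2  117.4] 20.2417 10.655015463038037
```

Latch held 15 N for 0.7 s. Release the handle and take the crank.

Run:
```python
from h import *
np.set_printoptions(precision=1,suppress=True)
line_to(W(-105.5,0,117),v=30); print(Sf(get_contact_force()))
command_gripper(28,40); print(get_width(),get_position())
line_to(W(-106,0,230),v=200)
reach(W(60,156,250),Q(1)); command_gripper(42,60)
line_to(W(60,156,170),v=200); c=camera("wrist"); cv2.imwrite("pics/w2.png",c["pixels"][:,:,::-1])
F0=Sf(get_contact_force())
line_to(W(60,156,117),v=80); print(F0,Sf(get_contact_force()))
command_gripper(8,60); hold(.2)
print(get_width(),get_finger_force(),Sf(get_contact_force()),Sf(get_position()-C0),get_time())
```

```text
[ 1.9 -0.3 -0.4]
27.960392277365028 [465.3  75.1 116.9]
[ 0.6 -0.2  0.5] [ 0.5 -0.8  1. ]
15.00535366062386 58.50381553173065 [ 5.4  0.8 -1.5] [ 62.  156.2 118.3] 24.6917
```

View pics/w2.png

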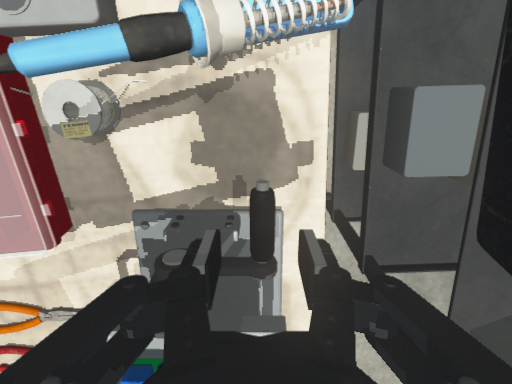

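The black grip lay between the fingers and is clamped; the reel and soldering iron are clear. Turn.

Run:
```python
from h import *
np.set_printoptions(precision=1,suppress=True)
xc,zc=2.5,118
for k in range(1,22):
    t=np.radians(9*k)
    line_to(W(xc+60*np.cos(t),156,zc+60*np.sin(t)),v=45)
    F=Sf(get_contact_force()); p=Sf(get_position()-C0)
    a=np.degrees(np.arctan2(p[2]-zc,p[0]-xc)); print(9*k,round(a,1),round(np.hypot(p[2]-zc,p[0]-xc),1),F,end="; ")
    ft=F@[-np.sin(t),0,np.cos(t)]
    if np.linalg.norm(F)>45: print("big");break
    if k>=20 and ft<-18: break
hold(.3); print(Sf(get_contact_force()),Sf(get_position()-C0),get_width(),get_time())
c=camera("side"); cv2.imwrite("pics/s2.png",cv2.resize(c["pixels"][124:266,130:320,::-1],(600,448),interpolation=cv2.INTER_CUBIC))
```

```text
9 8.5 59.5 [ 1.   1.9 -6. ]; 18 18.1 59.4 [-1.5  2.6 -5.4]; 27 27.3 59.4 [-2.4  1.5 -5.1]; 36 36.3 59.4 [-3.9  2.5 -5.3]; 45 45.3 59.4 [-2.5  2.3 -8.6]; 54 54.2 59.5 [ -2.8   4.1 -10.6]; 63 63.1 59.6 [ -2.6   3.9 -12. ]; 72 71.9 59.5 [  0.3   5.  -14.6]; 81 80.6 59.7 [  1.5   5.3 -16.2]; 90 89.0 59.7 [  4.    5.4 -16.7]; 99 97.3 59.8 [  6.5   6.  -16.6]; 108 105.2 59.9 [  9.8   5.  -17.7]; 117 112.9 59.9 [ 11.1   5.8 -14.5]; 126 120.4 59.9 [ 10.9   3.2 -10.5]; 135 128.2 59.8 [ 8.5  2.  -3.4]; 144 137.0 59.8 [2.8 0.8 6.1]; 153 148.2 59.9 [-3.5  0.4  8. ]; 162 158.6 60.1 [-6.5  0.7  6.7]; 171 168.7 60.2 [-6.9  1.9  4.8]; 180 178.4 60.3 [-7.   1.6  2. ]; 189 -178.4 60.0 [-30.9  -6.1  42.6]; big
[-30.1  -6.4  42.6] [-57.5 156.3 116.4] 15.19979984011888 32.5417
```

View pics/s2.png

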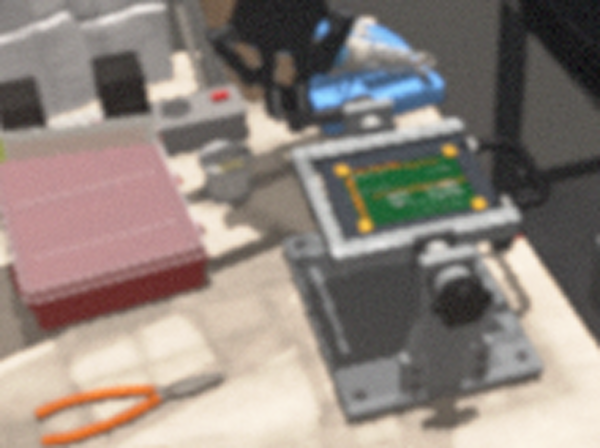

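The cradle is at its far stop, solder side up, with the carrier still in it. Unload, release, retreat, check.

Run:
```python
from h import *
np.set_printoptions(precision=1,suppress=True)
p=get_position(); line_to(p+[0,0,-2],v=20); print(Sf(get_contact_force()))
command_gripper(45,40); hold(.2); print(Sf(get_contact_force()),get_width())
line_to(get_position()+[0,0,140],v=120); hold(.5)
c=camera("side"); P=cloud(c); q=(P-C0)@RZ.as_matrix()
def pts(m,nm): print(nm,m.sum(),np.percentile(q[m],[2,50,98],axis=0))
pts((abs(q[...,1])<25)&(q[...,0]>85)&(q[...,0]<125)&(q[...,2]>110)&(q[...,2]<150),"handle")
for x in(-60,60): pts((abs(q[...,1]-64)<7)&(abs(q[...,0]-x)<10)&(q[...,2]>115)&(q[...,2]<160),f"rail{x}")
print(get_contact_force(),get_time())
```

```text
[-10.6   0.9   6.8]
[-0.3  0.4  0.9] 45.22167637282926
handle 62 [[103.4 -23.9 134.1]
 [108.    0.5 139.2]
 [115.   24.5 142.8]]
rail-60 19 [[-68.5  57.3 136.8]
 [-59.1  61.8 144.5]
 [-50.8  66.6 145.9]]
rail60 16 [[ 52.1  57.8 143.5]
 [ 60.8  63.1 144.6]
 [ 69.5  69.  145.8]]
[ 1.1 -0.8 -0.2] 35.5
```

```bash
python3 -c "
from rig import *
print(close_job())"
```

```text
the job is handed in; nothing more can be done
None
```

The job is handed in: I pushed the carrier home until it latched, held a 15 N tug on it for 0.7 s, turned the frame to its far stop with the solder side up, and let go of the crank; the verdict was not shown.

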